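# Fetch the specimen pot from its deep pocket with sprung tongs

### The job

Take the sprung tongs from their stand, reach down into the deep pocket of the wooden block that holds the short round specimen pot, squeeze the tongs shut on it and lift it out. Lower it right into the round steel dish before you let it go. Then hang the tongs back in their stand as they were.

Things in the scene. Friction and masses are not known exactly. Their poses are not given: they have to be found in the camera images.
- tongs: Steel tongs, 146 mm tall, 140 g, hung tips down in a fixed stand by shoulders 28-34 mm below the origin, 35 mm out in y; fingertips stay above. Origin: midway between the flat finger plates (20 mm wide in x, from 28 below to 23 above it, 44 mm over both when open); z up, jaws close along y. Stand: two walls 110 mm high, 52 mm apart in y, open along x; lift straight out, lower back the same way.
- tips (a point): Midpoint between the tips of the tongs' two blades, 123 mm below the tongs' origin; axes as the tongs. Blades: 14 mm wide in x, 30 mm apart when open, 38 mm over both; gap = width over finger plates less 14 mm. Springs press each jaw out with 7 N, plus 0.3 N per mm moved in (10 mm at most). At 38-42 mm over the plates they are carried open; at 30 mm they meet the pot; 18-30 N of grip holds it.
- block: Fixed wooden block 170 (x) x 80 (y) x 90 mm, origin at the centre of its underside. Three pockets in a row at x = -50, 0, +50 mm, y = 0, each 30 mm in x, 50 mm in y, 80 mm deep (floor 10 mm above the table). One holds the pot, one a flat amber resin piece (22 x 10 x 24 mm), one a tall green tube that stands 14 mm out of the block; which is which varies.
- pot: Short round white specimen pot, diameter 16 mm, 26 mm tall, 20 g, standing on the floor of one of the pockets within a few mm of its middle. Origin at the centre of its underside, z up.
- dish: Round shallow steel dish, loose on the table, outer diameter 116 mm at the rim, 14 mm high, floor 4 mm thick, flat inside to about 49 mm from the centre. Origin at the centre of its underside.
Mind the look-alikes: they are no part of the job. What is shaped like the dish but blue is not meant.

How it is judged:
By the outcome, as a careful person would: the job done as asked, in the order asked, and still so for the second after the job is handed in, with the robot touching nothing.
It also fails if it takes over 67 s, if anything falls off the work surface, if the arm or the gripper's body presses on something with over 40 N, if the wrist force passes 120 N, or if a joint passes its speed limit or range.

### The arm

A 7-joint arm with a two-finger parallel gripper is mounted at the origin on the work surface. World frame = base frame: x ahead of the robot, y to its left, z up, the work surface at z = 0. Lengths are in m, angles in rad, forces in N, time in s.
With the tool pointing down it reaches from about 0.4 to 0.85 m from the base axis. Payload 10.4 kg.
Tool frame: the origin (TCP) lies between the finger pads; the fingertips stand ahead of it and the grasp point (between the pads) lies 3 mm ahead of it (ctrl.tips_ahead is the z of the fingertips in the tool frame, in m); z points along the fingers, x is the direction in which the jaws open and shut, and the axes are right-handed (so a half turn about z gives the same grasp; the last joint's range is limited). The gripper opens to 87 mm and grips with 3 to 60 N. Pads are 19 mm wide; open, the fingers measure 117 mm over their backs; the gripper's body (75 mm by 190 mm) begins 51 mm behind the grasp point.
Start: joints at [1.096, 0.332, -0.065, 1.46, 0.022, 1.35, -0.088], TCP at [0.273, -0.562, 0.245] pointing down, gripper open.
Joint ranges: [-2.6, 2.6], [-0.5, 2.12], [-1.47, 1.34], [0.16, 2.42], [-1.27, 4.41], [0.06, 2.06], [-2.6, 2.6]. Speed limits (rad/s): [2.22, 2.22, 2.79, 2.79, 3.14, 3.14, 3.14].

### API

Orientations are given as a rotation vector (axis times angle).
In Python, from cell import ctrl gives the robot as it stands. The module is installed in compiled form; this text tells all that it offers.
- The arm moves only by the tool arm_command, never from a script. Its argument "plan" is a list of rows, each an object with "slide": the shift along the tool's x, y, z as a fraction of full scale, a list of three; "angular": the turn, a rotation vector about the tool's x, y, z as a fraction of full scale, a list of three; "hand": the closure, from 0 (fully open) to 1 (shut). A call has 1 to 12 rows; each row shifts and turns the commanded pose from where the row before left it, along the tool's axes as they then stand; what a row does not reach is not made up. Full scale, the value 1, is 0.05 m for a shift and 0.1 rad for a turn. A row lasts 1/10 s, in which the tool goes at most 50 mm and 8.59 degrees, less where a joint would pass 70% of its speed; a pose out of reach is approached as far as the arm can. A call with a number of a shift or a turn outside -1 to 1 is refused whole. A call with a gripper value outside its range is refused whole. The fingers move at their own pace and stop on an object; "grip_force" is the grip in N (left out, the last holds). Time passes only in rows, so rows that do not move let the fingers close. It gives the time, the measured TCP pose, the force and the opening at its end, in the units of the state.
- ctrl.state(): the state, without advancing time (a new reading comes with each control period).
- ctrl.read_camera(name): name is "scene" or "side" or "wrist"; returns (picture, depth): 384x512x3 uint8, red, green, blue; 384x512 float32, m along the optical axis (not along the pixel's ray), 0 where there is no reading.
- ctrl.camera_info(name): a dict with "intrinsics" (3x3 intrinsics, pixels), "origin" and "rotation" of the camera in the world; the wrist camera has in their place "hand_eye" (4x4, takes a point from camera to tool coordinates, whose origin is the TCP and whose axes are the tool frame's). Camera axes: x right, y up, looking along -z (the intrinsics and any distortion apply to the point x, -y, -z); pixel columns grow to the right and rows downward; lengths in m; the calibration is good to about 2 mm. The wrist camera is an equidistant fisheye: a pixel r from the principal point sees the ray r / f radians off the axis. A picture is of the moment at which its call begins: read the wrist's pose just before it. camera_info takes no time and is no camera call.
- ctrl.close_job(): hands the job in, once; it reports no verdict.
Trained networks look in the newest picture that a camera, given by its name, has taken for a name from the list of things; names that differ only in an ending like _2 or _b are one class to them, and where a whole thing is asked for, a point or a joint stands for the part that bears it (a point fixed in the world has none). Each returns a list of dicts, best first, with "conf" (0 to 1); they miss things now and then, are a little off and sometimes report something else, mostly with a low value. They report only what shows in the picture. A call takes as long as a camera call. They do not tell look-alikes from the thing itself.
- ctrl.recognise(camera, name): "location" ([x, y, z] in m, in world coordinates, good to about 4 mm: the middle of the surface that is visible of it).
- ctrl.outline_of(camera, name): "region" (384x512 bool, what is visible of it).
The state is a dict: "time_s": time; "joints": joint angles; "joint_vel": joint speeds; "joint_efforts": joint torques, N m; "ee_pos": TCP position; "orientation": TCP orientation; "contact_force": force on the tool from outside, world axes, zero at the start; "ft_torque": the same for the moment, N m; "width": finger opening in m.
Only numpy, scipy, OpenCV 4.12 (cv2) and the standard library are available. Lean on these libraries where they do the work, as an engineer would, in place of code of your own. Each camera call takes 0.05 s, during which the arm holds its last target. There are 200 camera calls.

## Working session

There is one attempt and no reset: what is moved stays moved. The work goes in short steps, Python scripts to look and compute and a tool call to move; the robot and the scene stay as the last step left them, time stands still between calls to the robot, and variables do not carry over. Pictures are saved under pics/ and viewed, about 8 in all and at most 12, crops included, and the job is handed in when it is done.

Besides the shell and the picture viewer there is one more tool, called after "Emit:" in YAML: its name, and indented under it one key for each argument. arm_command: Moves the arm, as the interface text tells. Shift numbers are shares of 0.05 m and turn numbers shares of 0.1 rad, none past 1 either way. Its arguments: {"type":"object","properties":{"plan":{"type":"array"},"grip_force":{"type":"number"}},"required":["plan"]}

```bash
mkdir -p pics; cat > h.py <<'E'
import numpy as np, cv2
from scipy.spatial.transform import Rotation as R
from cell import ctrl
np.set_printoptions(precision=4, suppress=True)
def cloud(name, d):
    i=ctrl.camera_info(name); K=np.array(i["intrinsics"]); v,u=np.indices(d.shape)
    p=np.stack([(u-K[0,2])/K[0,0]*d, -(v-K[1,2])/K[1,1]*d, -d],-1)
    return p@np.array(i["rotation"]).T+np.array(i["origin"])
E
python3 - <<'E'
from h import *
print(ctrl.camera_info("scene")); print(ctrl.camera_info("side")); print(ctrl.camera_info("wrist"))
ims=[]
for c in ["scene","side"]:
    im,d=ctrl.read_camera(c); np.savez(f"{c}.npz",im=im,d=d); cv2.imwrite(f"pics/{c}0.png",im[...,::-1])
    for n in ["tongs","block","pot","dish"]:
        for r in ctrl.recognise(c,n): print(c,n,r)
s=ctrl.state(); print(s, ctrl.tips_ahead)
E
```

```text
{'intrinsics': array([[450.7542,   0.    , 253.7635],
       [  0.    , 450.7542, 189.6093],
       [  0.    ,   0.    ,   1.    ]]), 'origin': array([ 0.8036, -0.6016,  1.0838]), 'rotation': array([0.5152, 0.1229, 0.5068])}
{'intrinsics': array([[380.2892,   0.    , 250.321 ],
       [  0.    , 380.2892, 189.6745],
       [  0.    ,   0.    ,   1.    ]]), 'origin': array([0.129 , 0.7322, 0.666 ]), 'rotation': array([ 0.2727, -1.3407, -2.3836])}
{'intrinsics': array([[297.3186,   0.    , 253.1318],
       [  0.    , 297.3186, 195.3525],
       [  0.    ,   0.    ,   1.    ]]), 'hand_eye': array([[ 1.    ,  0.001 , -0.0003, -0.0005],
       [ 0.0009, -0.9699, -0.2433, -0.0659],
       [-0.0006,  0.2433, -0.9699, -0.1403],
       [ 0.    ,  0.    ,  0.    ,  1.    ]])}
scene tongs {'location': [0.5461, 0.2238, 0.1512], 'conf': 0.49}
scene block {'location': [0.5373, 0.0243, 0.0778], 'conf': 0.8}
scene dish {'location': [0.5458, -0.2997, 0.0008], 'conf': 0.68}
scene dish {'location': [0.5273, -0.5048, 0.0047], 'conf': 0.59}
side tongs {'location': [0.538, 0.2406, 0.1289], 'conf': 0.59}
side block {'location': [0.501, 0.0637, 0.0732], 'conf': 0.91}
side dish {'location': [0.532, -0.5134, 0.0054], 'conf': 0.68}
side dish {'location': [0.5464, -0.3014, 0.0058], 'conf': 0.61}
{'time_s': 0.5, 'joints': array([ 1.0964,  0.3323, -0.0647,  1.4602,  0.0216,  1.3499, -0.0885]), 'joint_vel': array([-0.0002, -0.0008,  0.0013, -0.0004,  0.0004,  0.0001, -0.0004]), 'joint_efforts': array([ -0.0003, -62.2568,   0.0244, -38.9852,  -0.0612,   0.0323,
         0.    ]), 'ee_pos': array([ 0.2729, -0.5623,  0.2445]), 'orientation': array([-2.6626,  1.6673,  0.0001]), 'contact_force': array([-0.2873,  0.5593,  0.1545]), 'ft_torque': array([ 0.033 , -0.031 ,  0.0128]), 'width': 0.08720084331714116} 0.022
```

```bash
sed -i 's/np.array(i\["rotation"\]).T/R.from_rotvec(i["rotation"]).as_matrix().T/' h.py
python3 - <<'E'
from h import *
a=cv2.imread("pics/scene0.png");b=cv2.imread("pics/side0.png")
cv2.imwrite("pics/both.png",cv2.resize(np.hstack([a,b]),(800,300),interpolation=cv2.INTER_AREA))
E
```

```text
(no output)
```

View pics/scene0.png

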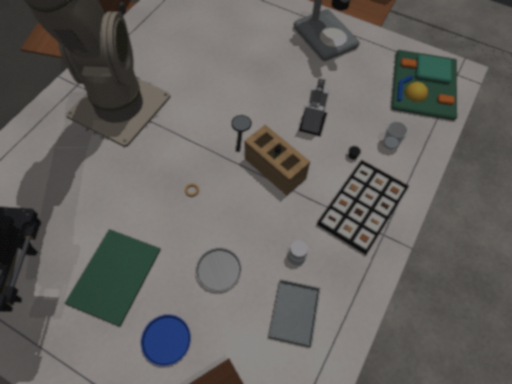

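View pics/side0.png

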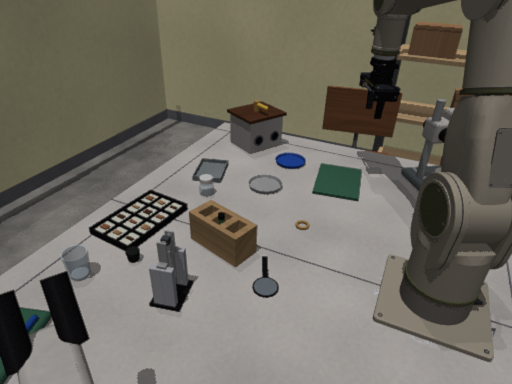

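```bash
python3 - <<'E'
from h import *
P={}
for c in ["scene","side"]:
    f=np.load(c+".npz"); p=cloud(c,f["d"]); p[f["d"]==0]=np.nan; P[c]=p; im=f["im"]
    q=p.reshape(-1,3)
    def sel(x0,x1,y0,y1,z0,z1): 
        m=(q[:,0]>x0)&(q[:,0]<x1)&(q[:,1]>y0)&(q[:,1]<y1)&(q[:,2]>z0)&(q[:,2]<z1); return q[m]
    t=sel(.4,.66,-.06,.12,.083,.096); print(c,"block top",len(t),np.median(t[:,2]),cv2.minAreaRect((t[:,:2]*1000).astype(np.float32)))
    for z0,z1 in [(.1,.118),(.125,.15),(.15,.19)]:
        t=sel(.45,.65,.15,.32,z0,z1); print("tongs",z0,len(t),t.mean(0),t.min(0),t.max(0),cv2.minAreaRect((t[:,:2]*1000).astype(np.float32)))
    t=sel(.46,.63,-.38,-.22,.009,.025); print("dish rim",len(t),np.median(t[:,2]),t.min(0),t.max(0),cv2.minEnclosingCircle((t[:,:2]*1000).astype(np.float32)))
    # table noise
    t=sel(.3,.5,-.2,-.1,-.05,.05); print("table z",np.median(t[:,2]))
E
```

```text
scene block top 1258 0.09095213810354413 ((524.068603515625, 38.498008728027344), (83.07738494873047, 172.97669982910156), 73.9448013305664)
tongs 0.1 189 [0.5479 0.2301 0.1095] [0.5129 0.1982 0.1   ] [0.5775 0.289  0.1179] ((544.471923828125, 243.55104064941406), (49.789642333984375, 85.58857727050781), 12.26389217376709)
tongs 0.125 53 [0.5483 0.2293 0.1375] [0.53   0.2199 0.1257] [0.5586 0.2681 0.1499] ((544.3946533203125, 242.9276885986328), (19.704368591308594, 47.68775939941406), 12.4670991897583)
tongs 0.15 115 [0.5455 0.2399 0.1636] [0.5309 0.2183 0.1507] [0.5589 0.2681 0.173 ] ((544.46435546875, 243.829345703125), (19.499317169189453, 48.702537536621094), 12.70190715789795)
dish rim 320 0.013361500131627624 [ 0.4887 -0.356   0.009 ] [ 0.6025 -0.2418  0.02  ] ((545.9554443359375, -298.4490661621094), 58.33513259887695)
table z 0.0016878423837771717
side block top 1088 0.08985095784421332 ((522.8432006835938, 36.68228530883789), (84.30471801757812, 175.5734405517578), 73.2726058959961)
tongs 0.1 372 [0.5359 0.2543 0.1095] [0.5096 0.1975 0.1   ] [0.561  0.2868 0.1176] ((543.0555419921875, 241.89846801757812), (50.64692687988281, 82.66580200195312), 12.157051086425781)
tongs 0.125 139 [0.5395 0.2488 0.1371] [0.5278 0.2181 0.125 ] [0.5505 0.2663 0.1498] ((542.8441162109375, 242.3272247314453), (20.676166534423828, 45.823585510253906), 12.46320915222168)
tongs 0.15 212 [0.5409 0.2443 0.1616] [0.5286 0.2173 0.1501] [0.556  0.2658 0.1689] ((542.5850219726562, 241.13014221191406), (20.252017974853516, 47.386051177978516), 10.939956665039062)
dish rim 130 0.013091105229302458 [ 0.4864 -0.3591  0.009 ] [ 0.6012 -0.243   0.0176] ((543.72705078125, -301.1885986328125), 59.17487716674805)
table z 0.00046831842607625296
```

```bash
cat >> h.py <<'E'
def tosteps(pos, yaw_deg):
    """tool-axis units from the measured pose: first the turn (rotvec/0.1), then the shift (in turned axes /0.05)"""
    s=ctrl.state(); R0=R.from_rotvec(s["orientation"]); c,w=np.cos(np.radians(yaw_deg)),np.sin(np.radians(yaw_deg))
    R1=R.from_matrix(np.array([[c,w,0],[w,-c,0],[0,0,-1]]))
    print("turn",(R0.inv()*R1).as_rotvec()/.1,"slide",R1.inv().apply(np.array(pos)-s["ee_pos"])/.05,"| t",s["time_s"],"pos",s["ee_pos"],"F",s["contact_force"],"w",s["width"])
E
python3 -c "
from h import *
tosteps([.459,.0235,.31],-77.7)"
```

```text
turn [-0.      0.0004  2.3721] slide [-10.6534  -6.1321  -1.3099] | t 0.5 pos [ 0.2729 -0.5623  0.2445] F [-0.2873  0.5593  0.1545] w 0.08720084331714116
```

Emit:
arm_command:
  plan:
    - {"slide": [0, 0, -0.4], "angular": [0, 0, 0.8], "hand": 0}
    - {"slide": [0, 0, -0.4], "angular": [0, 0, 0.8], "hand": 0}
    - {"slide": [0, 0, -0.5], "angular": [0, 0, 0.77], "hand": 0}
    - {"slide": [-0.5, -0.3, 0], "angular": [0, 0, 0], "hand": 0}
    - {"slide": [-0.67, -0.39, 0], "angular": [0, 0, 0], "hand": 0}
    - {"slide": [-0.67, -0.39, 0], "angular": [0, 0, 0], "hand": 0}
    - {"slide": [-0.67, -0.39, 0], "angular": [0, 0, 0], "hand": 0}
    - {"slide": [-0.67, -0.39, 0], "angular": [0, 0, 0], "hand": 0}
    - {"slide": [-0.67, -0.39, 0], "angular": [0, 0, 0], "hand": 0}
    - {"slide": [-0.67, -0.39, 0], "angular": [0, 0, 0], "hand": 0}
    - {"slide": [-0.67, -0.39, 0], "angular": [0, 0, 0], "hand": 0}
    - {"slide": [-0.67, -0.39, 0], "angular": [0, 0, 0], "hand": 0}

```text
time_s: 1.7
ee_pos: [0.3777, -0.238, 0.3098]
orientation: [2.447, -1.97, 0.001]
contact_force: [0.0, 0.3, 0.1]
width: 0.0872
```

```bash
python3 -c "
from h import *
tosteps([.459,.0235,.31],-77.7)"
```

```text
turn [-0.003  -0.0072  0.0008] slide [-4.7639 -2.7023 -0.0045] | t 1.7 pos [ 0.3777 -0.238   0.3098] F [0.015  0.3034 0.1151] w 0.08715091745421598
```

Emit:
arm_command:
  plan:
    - {"slide": [-0.68, -0.39, 0], "angular": [0, 0, 0], "hand": 0}
    - {"slide": [-0.68, -0.39, 0], "angular": [0, 0, 0], "hand": 0}
    - {"slide": [-0.68, -0.39, 0], "angular": [0, 0, 0], "hand": 0}
    - {"slide": [-0.68, -0.39, 0], "angular": [0, 0, 0], "hand": 0}
    - {"slide": [-0.68, -0.39, 0], "angular": [0, 0, 0], "hand": 0}
    - {"slide": [-0.68, -0.39, 0], "angular": [0, 0, 0], "hand": 0}
    - {"slide": [-0.68, -0.36, 0], "angular": [0, 0, 0], "hand": 0}
    - {"slide": [0, 0, 0], "angular": [0, 0, 0], "hand": 0}
    - {"slide": [0, 0, 0], "angular": [0, 0, 0], "hand": 0}

```text
time_s: 2.6
ee_pos: [0.4586, 0.0223, 0.3096]
orientation: [2.449, -1.968, 0.0]
contact_force: [-0.2, -0.5, -0.1]
width: 0.087
```

```bash
cat >> h.py <<'E'
def wcloud(d,s):
    i=ctrl.camera_info("wrist"); K=i["intrinsics"]; v,u=np.indices(d.shape)
    a,b=(u-K[0,2])/K[0,0],(v-K[1,2])/K[1,1]; r=np.hypot(a,b)+1e-9; t=np.tan(r)
    p=np.stack([a/r*t*d,-b/r*t*d,-d,np.ones_like(d)],-1)@np.array(i["hand_eye"]).T
    return p[...,:3]@R.from_rotvec(s["orientation"]).as_matrix().T+s["ee_pos"]
E
python3 - <<'E'
from h import *
s=ctrl.state(); im,d=ctrl.read_camera("wrist"); np.savez("w1.npz",im=im,d=d,pos=s["ee_pos"],o=s["orientation"])
print(s["time_s"],s["ee_pos"],s["orientation"])
for n in ["pot","tongs","block"]: print(n,ctrl.recognise("wrist",n))
p=wcloud(d,s); p[d==0]=np.nan; q=p.reshape(-1,3)
def sel(x0,x1,y0,y1,z0,z1):
    m=(q[:,0]>x0)&(q[:,0]<x1)&(q[:,1]>y0)&(q[:,1]<y1)&(q[:,2]>z0)&(q[:,2]<z1); return q[m]
t=sel(.4,.66,-.06,.12,.083,.096); print("block top",len(t),np.median(t[:,2]),cv2.minAreaRect((t[:,:2]*1000).astype(np.float32)))
t=sel(.45,.65,.15,.32,.15,.19); print("tongs",len(t),cv2.minAreaRect((t[:,:2]*1000).astype(np.float32)) if len(t) else 0)
C=np.array([.5235,.0376]);a=np.radians(-16.4); ex=np.array([np.cos(a),np.sin(a)]);ey=np.array([-ex[1],ex[0]])
for k in (-50,0,50):
    l=(q[:,:2]-C)*1000@np.c_[ex,ey]; m=(abs(l[:,0]-k)<15)&(abs(l[:,1])<25)&(q[:,2]<.12)
    c=im.reshape(-1,3)[m]; print(k,np.percentile(q[m,2],[5,25,50,75,95]), np.median(c,0), c.max(0))
cv2.imwrite("pics/w1.png",cv2.resize(im[90:300,130:390,::-1],None,fx=2.5,fy=2.5))
E
```

```text
2.6 [0.4586 0.0223 0.3096] [ 2.4485 -1.9681  0.0002]
pot []
tongs [{'location': [0.543, 0.2327, 0.1435], 'conf': 0.79}]
block [{'location': [0.5272, 0.0372, 0.0906], 'conf': 0.62}]
block top 6162 0.09009082958393327 ((524.6990356445312, 38.5805549621582), (80.69927978515625, 170.56483459472656), 73.6060791015625)
tongs 668 ((544.6380615234375, 243.60226440429688), (20.61516571044922, 46.077545166015625), 13.072568893432617)
-50 [0.0091 0.0104 0.0328 0.059  0.089 ] [90. 71. 50.] [182 181 182]
0 [0.009  0.0101 0.0114 0.09   0.1047] [89. 69. 48.] [173 136  91]
50 [0.0089 0.0099 0.0109 0.0343 0.0897] [107.  76.  50.] [172 135  91]
```

View pics/w1.png

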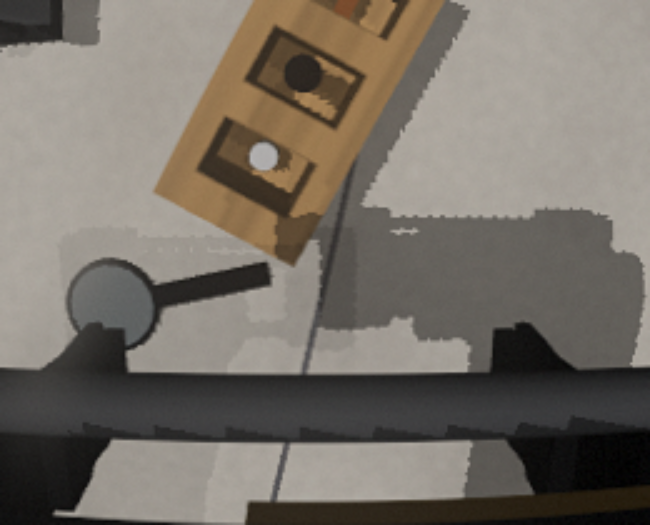

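The wrist view shows the white pot at crop pixel (263,155), in the pocket nearest the robot. The dark-topped tube is in the middle pocket (303,73) and the amber piece in the far one.

```bash
python3 - <<'E'
from h import *
f=np.load("w1.npz"); im=f["im"].astype(int); s=dict(ee_pos=f["pos"],orientation=f["o"]); p=wcloud(f["d"],s)
C=np.array([.5247,.0386]);a=np.radians(-16.4); ex=np.array([np.cos(a),np.sin(a)]);ey=np.array([-ex[1],ex[0]])
l=(p[...,:2]-C)*1000@np.c_[ex,ey]
m=(abs(l[...,0]+50)<15)&(abs(l[...,1])<25)&(p[...,2]<.05)&(p[...,2]>.03)&(im.min(-1)>90)&(np.ptp(im,axis=-1)<25)
t=p[m]; print(m.sum(),np.median(t[:,2]),t.mean(0),cv2.minEnclosingCircle((t[:,:2]*1000).astype(np.float32)),"block local",l[m].mean(0))
print("pocket centre",C-.05*ex)
tosteps([.5437,.2427,.26],-77.4)
E
```

```text
104 0.03631722698314638 [0.4771 0.0525 0.0364] ((477.10992431640625, 52.46666717529297), 8.149653434753418) block local [-49.5607  -0.0725]
pocket centre [0.4767 0.0527]
turn [ 0.0002 -0.0038 -0.0717] slide [-3.965  -2.6311  0.9911] | t 2.8 pos [0.4586 0.0205 0.3096] F [ 0.2463 -0.2661  0.6556] w 0.08704384517403264
```

Emit:
arm_command:
  plan:
    - {"slide": [-0.5, -0.33, 0.1], "angular": [0, 0, -0.04], "hand": 0}
    - {"slide": [-0.66, -0.44, 0.17], "angular": [0, 0, 0], "hand": 0}
    - {"slide": [-0.66, -0.44, 0.17], "angular": [0, 0, 0], "hand": 0}
    - {"slide": [-0.66, -0.44, 0.17], "angular": [0, 0, 0], "hand": 0}
    - {"slide": [-0.66, -0.44, 0.17], "angular": [0, 0, 0], "hand": 0}
    - {"slide": [-0.5, -0.35, 0.17], "angular": [0, 0, 0], "hand": 0}
    - {"slide": [-0.3, -0.2, 0.05], "angular": [0, 0, 0], "hand": 0}
    - {"slide": [0, 0, 0], "angular": [0, 0, 0], "hand": 0}
    - {"slide": [0, 0, 0], "angular": [0, 0, 0], "hand": 0}

```text
time_s: 3.7
ee_pos: [0.545, 0.2417, 0.2593]
orientation: [2.449, -1.966, -0.0]
contact_force: [0.1, -0.5, 0.2]
width: 0.0872
```

```bash
python3 - <<'E'
from h import *
for _ in range(3):
    s=ctrl.state(); im,d=ctrl.read_camera("wrist"); p=wcloud(d,s); q=p[d>0]
    m=(abs(q[:,0]-.544)<.06)&(abs(q[:,1]-.243)<.06)
    out=[]
    for z0,z1 in [(.15,.175),(.098,.118)]:
        t=q[m&(q[:,2]>z0)&(q[:,2]<z1)]; r=cv2.minAreaRect((t[:,:2]*1000).astype(np.float32)); out.append((len(t),np.median(t[:,2]),r))
    print(s["ee_pos"],s["orientation"]); print(out)
cv2.imwrite("pics/w2.png",im[...,::-1])
tosteps([.544,.243,.147],-77.5)
E
```

```text
[0.545  0.2417 0.2593] [ 2.4494 -1.966  -0.0001]
[(1014, np.float64(0.16558147703637655), ((544.5101928710938, 243.54806518554688), (20.56591033935547, 44.10758972167969), 12.565134048461914)), (1507, np.float64(0.11062441507339166), ((544.7680053710938, 244.0291748046875), (50.01273727416992, 79.61672973632812), 12.593294143676758))]
[0.5452 0.2412 0.2596] [ 2.4487 -1.9671  0.0009]
[(1013, np.float64(0.16564446485601234), ((544.4892578125, 243.5162811279297), (20.680959701538086, 44.1136589050293), 12.455679893493652)), (1497, np.float64(0.11055325388357715), ((544.736328125, 244.0364227294922), (50.02177429199219, 79.69801330566406), 12.592509269714355))]
[0.5452 0.241  0.2598] [ 2.4485 -1.9679  0.0017]
[(1007, np.float64(0.16570232304325433), ((544.6332397460938, 243.61195373535156), (20.360477447509766, 44.06198501586914), 12.561267852783203)), (1492, np.float64(0.11060013167556666), ((544.780029296875, 244.0746612548828), (49.995243072509766, 79.79441833496094), 12.486297607421875))]
turn [-0.0063 -0.0101 -0.0143] slide [-0.0427  0.0155  2.258 ] | t 3.85 pos [0.5452 0.2411 0.2599] F [-0.4776  0.0478  0.3785] w 0.0869495749837776
```

View pics/w2.png

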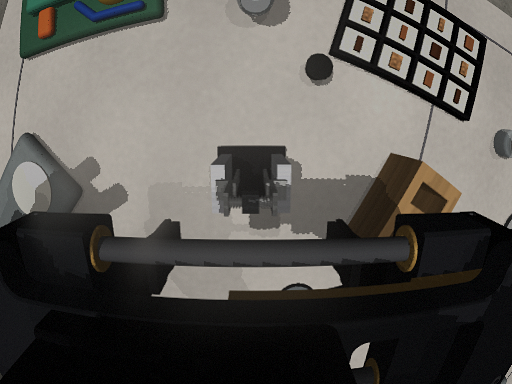

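Emit:
arm_command:
  plan:
    - {"slide": [-0.05, 0, 0.4], "angular": [0, 0, 0], "hand": 0}
    - {"slide": [0, 0, 0.6], "angular": [0, 0, 0], "hand": 0}
    - {"slide": [0, 0, 0.6], "angular": [0, 0, 0], "hand": 0}
    - {"slide": [0, 0, 0.4], "angular": [0, 0, 0], "hand": 0}
    - {"slide": [0, 0, 0.25], "angular": [0, 0, 0], "hand": 0}
    - {"slide": [0, 0, 0], "angular": [0, 0, 0], "hand": 0}
    - {"slide": [0, 0, 0], "angular": [0, 0, 0], "hand": 0}
  grip_force: 30

```text
time_s: 4.55
ee_pos: [0.5448, 0.2449, 0.1481]
orientation: [-2.449, 1.966, -0.001]
contact_force: [-0.0, 0.7, 0.1]
width: 0.0872
```

```bash
python3 - <<'E'
from h import *
for _ in range(4):
    ctrl.read_camera("wrist"); tosteps([.5445,.2437,.147],-77.5)
E
```

```text
turn [-0.0192  0.0015  0.0024] slide [0.0273 0.0161 0.029 ] | t 4.6 pos [0.545  0.2452 0.1485] F [-0.8178 -0.6331  0.1829] w 0.08675703602095852
turn [-0.0216  0.0022  0.0032] slide [0.0292 0.0173 0.03  ] | t 4.65 pos [0.545  0.2453 0.1485] F [0.0876 0.5732 0.4638] w 0.08706985969512222
turn [-0.0201  0.001   0.0045] slide [0.0297 0.0157 0.0273] | t 4.7 pos [0.5449 0.2453 0.1484] F [ 0.5942 -1.0261 -0.6493] w 0.08695176335218083
turn [-0.0175  0.0009  0.0056] slide [0.0303 0.0136 0.0232] | t 4.75 pos [0.5448 0.2453 0.1482] F [-0.4491  0.2458  0.6721] w 0.08698056460522786
```

Emit:
arm_command:
  plan:
    - {"slide": [0, 0, 0], "angular": [0, 0, 0], "hand": 0.4}
    - {"slide": [0, 0, 0], "angular": [0, 0, 0], "hand": 0.47}
    - {"slide": [0, 0, 0], "angular": [0, 0, 0], "hand": 0.5}
    - {"slide": [0, 0, 0], "angular": [0, 0, 0], "hand": 0.54}
    - {"slide": [0, 0, 0], "angular": [0, 0, 0], "hand": 0.54}
    - {"slide": [0, 0, 0], "angular": [0, 0, 0], "hand": 0.54}
    - {"slide": [0, 0, 0], "angular": [0, 0, 0], "hand": 0.54}
    - {"slide": [0, 0, 0], "angular": [0, 0, 0], "hand": 0.54}
  grip_force: 30

```text
time_s: 5.55
ee_pos: [0.5443, 0.245, 0.147]
orientation: [2.451, -1.966, 0.0]
contact_force: [-0.6, -0.1, -0.1]
width: 0.0411
```

Emit:
arm_command:
  plan:
    - {"slide": [0, 0, 0], "angular": [0, 0, 0], "hand": 0.555}
    - {"slide": [0, 0, 0], "angular": [0, 0, 0], "hand": 0.555}
    - {"slide": [0, 0, -0.1], "angular": [0, 0, 0], "hand": 0.555}
    - {"slide": [0, 0, -0.2], "angular": [0, 0, 0], "hand": 0.555}
    - {"slide": [0, 0, -0.3], "angular": [0, 0, 0], "hand": 0.555}
    - {"slide": [0, 0, -0.4], "angular": [0, 0, 0], "hand": 0.555}
    - {"slide": [0, 0, -0.4], "angular": [0, 0, 0], "hand": 0.555}
    - {"slide": [0, 0, -0.4], "angular": [0, 0, 0], "hand": 0.555}
    - {"slide": [0, 0, -0.4], "angular": [0, 0, 0], "hand": 0.555}
    - {"slide": [0, 0, -0.3], "angular": [0, 0, 0], "hand": 0.555}
    - {"slide": [0, 0, 0], "angular": [0, 0, 0], "hand": 0.555}
  grip_force: 30

```text
time_s: 6.65
ee_pos: [0.5451, 0.2458, 0.275]
orientation: [-2.448, 1.963, -0.003]
contact_force: [-0.4, -0.6, -1.5]
width: 0.0387
```

```bash
python3 - <<'E'
from h import *
s=ctrl.state(); im,d=ctrl.read_camera("side"); p=cloud("side",d); q=p[d>0]; c=im[d>0]
m=(abs(q[:,0]-.544)<.03)&(abs(q[:,1]-.243)<.045)
t=q[m]; 
for z in np.arange(.0,.30,.02):
    k=t[(t[:,2]>z)&(t[:,2]<z+.02)]
    if len(k): print(round(z,2),len(k),k.min(0),k.max(0))
cv2.imwrite("pics/side1.png",cv2.resize(im[130:330,80:280,::-1],None,fx=3,fy=3))
im,d=ctrl.read_camera("wrist"); np.savez("w3.npz",im=im,d=d)
tosteps([.4769,.0526,.262],-106.4)
E
```

```text
0.0 360 [0.5141 0.1985 0.0001] [0.571  0.288  0.0198]
0.02 214 [0.5143 0.1983 0.02  ] [0.5592 0.2868 0.0398]
0.04 224 [0.514  0.1988 0.0403] [0.5738 0.2863 0.06  ]
0.06 284 [0.5141 0.1984 0.06  ] [0.5733 0.2863 0.0799]
0.08 297 [0.5141 0.1985 0.0801] [0.5737 0.2865 0.0999]
0.1 347 [0.5141 0.1989 0.1   ] [0.5738 0.2865 0.1125]
0.14 54 [0.5336 0.2276 0.1492] [0.5535 0.2621 0.16  ]
0.16 109 [0.5336 0.2269 0.1601] [0.5533 0.2618 0.1799]
0.18 108 [0.5332 0.2255 0.1801] [0.5531 0.262  0.2   ]
0.2 117 [0.5328 0.2259 0.2004] [0.5535 0.2623 0.2198]
0.22 88 [0.5285 0.2137 0.2204] [0.552 0.278 0.24 ]
0.24 213 [0.5264 0.2104 0.24  ] [0.5532 0.2774 0.26  ]
0.26 188 [0.5265 0.213  0.26  ] [0.5528 0.2756 0.2799]
0.28 109 [0.5261 0.2136 0.2803] [0.5477 0.2754 0.2994]
turn [-0.0021 -0.0016  5.0507] slide [4.0729 0.2058 0.1989] | t 6.75 pos [0.5443 0.2451 0.2719] F [-0.2361 -0.5119 -1.329 ] w 0.038959310677864976
```

View pics/side1.png

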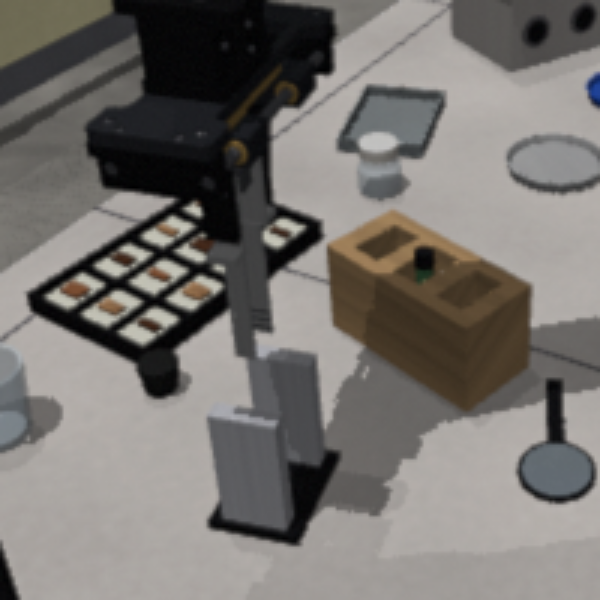

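Emit:
arm_command:
  plan:
    - {"slide": [0, 0, 0], "angular": [0, 0, 0.5], "hand": 0.555}
    - {"slide": [0, 0, 0], "angular": [0, 0, 0.9], "hand": 0.555}
    - {"slide": [0, 0, 0], "angular": [0, 0, 0.9], "hand": 0.555}
    - {"slide": [0, 0, 0], "angular": [0, 0, 0.9], "hand": 0.555}
    - {"slide": [0, 0, 0], "angular": [0, 0, 0.9], "hand": 0.555}
    - {"slide": [0.2, 0, 0], "angular": [0, 0, 0.6], "hand": 0.555}
    - {"slide": [0.5, 0.03, 0], "angular": [0, 0, 0.35], "hand": 0.555}
    - {"slide": [0.6, 0.03, 0], "angular": [0, 0, 0], "hand": 0.555}
    - {"slide": [0.6, 0.03, 0], "angular": [0, 0, 0], "hand": 0.555}
    - {"slide": [0.6, 0.03, 0], "angular": [0, 0, 0], "hand": 0.555}
    - {"slide": [0.6, 0.03, 0], "angular": [0, 0, 0], "hand": 0.555}
    - {"slide": [0.6, 0.03, 0], "angular": [0, 0, 0], "hand": 0.555}

```text
time_s: 7.95
ee_pos: [0.4842, 0.0683, 0.2709]
orientation: [1.881, -2.515, -0.002]
contact_force: [0.1, 0.1, -1.4]
width: 0.0389
```

Emit:
arm_command:
  plan:
    - {"slide": [0.3, 0.03, 0], "angular": [0, 0, 0], "hand": 0.555}
    - {"slide": [0, 0, 0], "angular": [0, 0, 0], "hand": 0.555}
    - {"slide": [0, 0, 0], "angular": [0, 0, 0], "hand": 0.555}

```text
time_s: 8.25
ee_pos: [0.4793, 0.056, 0.2714]
orientation: [1.881, -2.515, -0.001]
contact_force: [0.3, -0.1, -1.3]
width: 0.0386
```

```bash
cat >> h.py <<'E'
BC=np.array([.5247,.0386]); _a=np.radians(-16.4); EX=np.array([np.cos(_a),np.sin(_a)]); EY=np.array([-EX[1],EX[0]])
E
python3 - <<'E'
from h import *
L=[]
for c in ["scene","side","wrist"]:
    s=ctrl.state(); im,d=ctrl.read_camera(c); p=wcloud(d,s) if c=="wrist" else cloud(c,d)
    q=p[d>0]
    bt=q[(abs(q[:,0]-.5247)<.12)&(abs(q[:,1]-.0386)<.09)&(q[:,2]>.083)&(q[:,2]<.096)]
    print(c,"block",len(bt),cv2.minAreaRect((bt[:,:2]*1000).astype(np.float32)))
    m=(abs(q[:,0]-.477)<.04)&(abs(q[:,1]-.053)<.045)
    for z0,z1 in [(.12,.15),(.15,.18),(.18,.21),(.21,.235)]:
        t=q[m&(q[:,2]>z0)&(q[:,2]<z1)]
        if len(t)>8: print(c,z0,len(t),t[:,2].min(),cv2.minAreaRect((t[:,:2]*1000).astype(np.float32)))
    if c=="wrist": cv2.imwrite("pics/w4.png",im[...,::-1])
    tosteps([.4769,.0526,.262],-106.4)
E
```

```text
scene block 1234 ((524.15380859375, 38.56507873535156), (83.18856811523438, 172.36874389648438), 73.33091735839844)
scene 0.15 75 0.15006678618038383 ((478.6240234375, 55.285072326660156), (35.0159797668457, 16.141630172729492), 75.15546417236328)
scene 0.18 80 0.1800921447805367 ((479.34307861328125, 55.657936096191406), (34.68913269042969, 15.49127197265625), 72.60673522949219)
scene 0.21 52 0.21045841178240543 ((481.3595275878906, 62.751712799072266), (50.652679443359375, 16.12141227722168), 75.27855682373047)
turn [0.0081 0.0013 0.0097] slide [0.0903 0.0263 0.1905] | t 8.3 pos [0.4794 0.0566 0.2715] F [ 0.3001  0.8012 -1.2998] w 0.03885695456113481
side block 1077 ((522.8765869140625, 37.73273468017578), (83.72538757324219, 172.89669799804688), 73.63369750976562)
side 0.12 16 0.14471019211267544 ((478.4459533691406, 53.763771057128906), (34.45674133300781, 13.235526084899902), 74.50926971435547)
side 0.15 118 0.15046515157518636 ((477.60491943359375, 55.168128967285156), (35.30548095703125, 16.72789192199707), 74.01802825927734)
side 0.18 117 0.18028563978803652 ((476.86730957031
[... 327 characters left out ...]
8 -1.8149] w 0.03876654278491044
wrist block 7294 ((524.5652465820312, 38.856327056884766), (80.89611053466797, 170.84747314453125), 73.51466369628906)
wrist 0.15 140 0.1501390080518043 ((479.4643859863281, 56.691192626953125), (33.010581970214844, 14.375216484069824), 73.5230941772461)
wrist 0.18 207 0.1800084969621138 ((479.214599609375, 56.831809997558594), (32.97197723388672, 14.826040267944336), 73.6480484008789)
wrist 0.21 228 0.21006842606324283 ((479.41693115234375, 56.82317352294922), (32.85589599609375, 14.762649536132812), 73.66810607910156)
turn [0.0065 0.0028 0.0177] slide [0.0959 0.0272 0.194 ] | t 8.4 pos [0.4796 0.0568 0.2717] F [ 0.1122 -0.1645 -1.275 ] w 0.03886734462861668
```

View pics/w4.png

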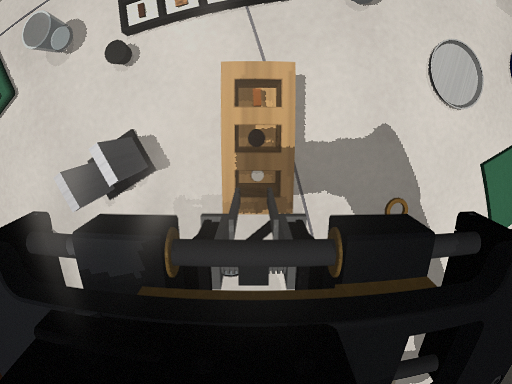

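Emit:
arm_command:
  plan:
    - {"slide": [0.08, 0.028, 0.1], "angular": [0, 0, 0], "hand": 0.555}
    - {"slide": [0, 0, 0.3], "angular": [0, 0, 0], "hand": 0.555}
    - {"slide": [0, 0, 0.3], "angular": [0, 0, 0], "hand": 0.555}
    - {"slide": [0, 0, 0.3], "angular": [0, 0, 0], "hand": 0.555}
    - {"slide": [0, 0, 0.2], "angular": [0, 0, 0], "hand": 0.555}
    - {"slide": [0, 0, 0.2], "angular": [0, 0, 0], "hand": 0.555}
    - {"slide": [0, 0, 0.2], "angular": [0, 0, 0], "hand": 0.555}
    - {"slide": [0, 0, 0.2], "angular": [0, 0, 0], "hand": 0.555}
    - {"slide": [0, 0, 0], "angular": [0, 0, 0], "hand": 0.555}

```text
time_s: 9.3
ee_pos: [0.4764, 0.0521, 0.1807]
orientation: [1.881, -2.514, -0.002]
contact_force: [-0.6, 0.3, -0.9]
width: 0.0388
```

```bash
python3 - <<'E'
from h import *
s=ctrl.state(); im,d=ctrl.read_camera("wrist"); p=wcloud(d,s)
q=p[d>0]
t=q[(abs(q[:,0]-.477)<.03)&(abs(q[:,1]-.053)<.03)&(q[:,2]>.1)&(q[:,2]<.13)]
print(len(t),cv2.minAreaRect((t[:,:2]*1000).astype(np.float32)))
bt=q[(abs(q[:,0]-.5247)<.12)&(abs(q[:,1]-.0386)<.09)&(q[:,2]>.083)&(q[:,2]<.096)]; print(cv2.minAreaRect((bt[:,:2]*1000).astype(np.float32)))
for c in ["side","scene"]:
    im,d=ctrl.read_camera(c); q=cloud(c,d)[d>0]; t=q[(abs(q[:,0]-.477)<.03)&(abs(q[:,1]-.053)<.03)&(q[:,2]>.1)&(q[:,2]<.125)]
    print(c,len(t),cv2.minAreaRect((t[:,:2]*1000).astype(np.float32)))
tosteps([.4769,.0526,.142],-106.4)
E
```

```text
221 ((476.1507263183594, 52.09392547607422), (33.058284759521484, 14.576481819152832), 73.77391815185547)
((527.0957641601562, 38.22884750366211), (80.67229461669922, 166.44883728027344), 73.42111206054688)
side 80 ((474.80096435546875, 51.455810546875), (35.02073287963867, 14.713348388671875), 73.39214324951172)
scene 54 ((477.6982421875, 51.535316467285156), (33.37515640258789, 13.960699081420898), 76.48513793945312)
turn [-0.0057  0.0019  0.0005] slide [-0.0038  0.0104  0.8083] | t 9.45 pos [0.4773 0.0523 0.1824] F [-0.0457  0.7794 -0.5168] w 0.03915569671547782
```

Emit:
arm_command:
  plan:
    - {"slide": [0, 0, 0.2], "angular": [0, 0, 0], "hand": 0.555}
    - {"slide": [0, 0, 0.2], "angular": [0, 0, 0], "hand": 0.555}
    - {"slide": [0, 0, 0.2], "angular": [0, 0, 0], "hand": 0.555}
    - {"slide": [0, 0, 0.2], "angular": [0, 0, 0], "hand": 0.555}
    - {"slide": [0, 0, 0], "angular": [0, 0, 0], "hand": 0.555}
    - {"slide": [0, 0, 0], "angular": [0, 0, 0], "hand": 0.555}

```text
time_s: 10.05
ee_pos: [0.477, 0.0523, 0.1418]
orientation: [1.882, -2.515, -0.001]
contact_force: [-0.1, -0.2, -1.0]
width: 0.0391
```

Emit:
arm_command:
  plan:
    - {"slide": [0, 0, 0], "angular": [0, 0, 0], "hand": 0.6}
    - {"slide": [0, 0, 0], "angular": [0, 0, 0], "hand": 0.63}
    - {"slide": [0, 0, 0], "angular": [0, 0, 0], "hand": 0.66}
    - {"slide": [0, 0, 0], "angular": [0, 0, 0], "hand": 0.72}
    - {"slide": [0, 0, 0], "angular": [0, 0, 0], "hand": 0.8}
    - {"slide": [0, 0, 0], "angular": [0, 0, 0], "hand": 0.8}
    - {"slide": [0, 0, 0], "angular": [0, 0, 0], "hand": 0.8}
    - {"slide": [0, 0, 0], "angular": [0, 0, 0], "hand": 0.8}
  grip_force: 25

```text
time_s: 10.85
ee_pos: [0.4773, 0.0522, 0.1423]
orientation: [-1.882, 2.515, -0.001]
contact_force: [-0.3, -0.7, 2.4]
width: 0.0284
```

Emit:
arm_command:
  plan:
    - {"slide": [0, 0, 0], "angular": [0, 0, 0], "hand": 0.8}
    - {"slide": [0, 0, 0], "angular": [0, 0, 0], "hand": 0.8}
    - {"slide": [0, 0, -0.05], "angular": [0, 0, 0], "hand": 0.8}
    - {"slide": [0, 0, -0.1], "angular": [0, 0, 0], "hand": 0.8}
    - {"slide": [0, 0, -0.1], "angular": [0, 0, 0], "hand": 0.8}
    - {"slide": [0, 0, 0], "angular": [0, 0, 0], "hand": 0.8}

```text
time_s: 11.45
ee_pos: [0.4774, 0.0523, 0.1553]
orientation: [-1.881, 2.515, -0.001]
contact_force: [-0.1, 0.2, -1.5]
width: 0.0281
```

```bash
python3 - <<'E'
from h import *
for _ in range(3):
    im,d=ctrl.read_camera("wrist"); tosteps([.4769,.0526,.142],-106.4)
cv2.imwrite("pics/w5.png",cv2.resize(im[150:300,180:340,::-1],None,fx=4,fy=4,interpolation=cv2.INTER_CUBIC))
E
```

```text
turn [-0.0067  0.0005  0.0001] slide [-0.0053  0.009   0.2577] | t 11.5 pos [0.4773 0.0522 0.1549] F [ 0.2457 -0.0985 -1.1546] w 0.028110768603250604
turn [-0.0031 -0.0005 -0.    ] slide [-0.0066  0.0064  0.2526] | t 11.55 pos [0.4771 0.0522 0.1546] F [-0.4943 -0.094  -0.8118] w 0.02803346846167048
turn [-0.0001 -0.0012 -0.0002] slide [-0.0074  0.0045  0.2495] | t 11.6 pos [0.477  0.0522 0.1545] F [ 0.2452  0.2617 -1.1551] w 0.02784229918547581
```

View pics/w5.png

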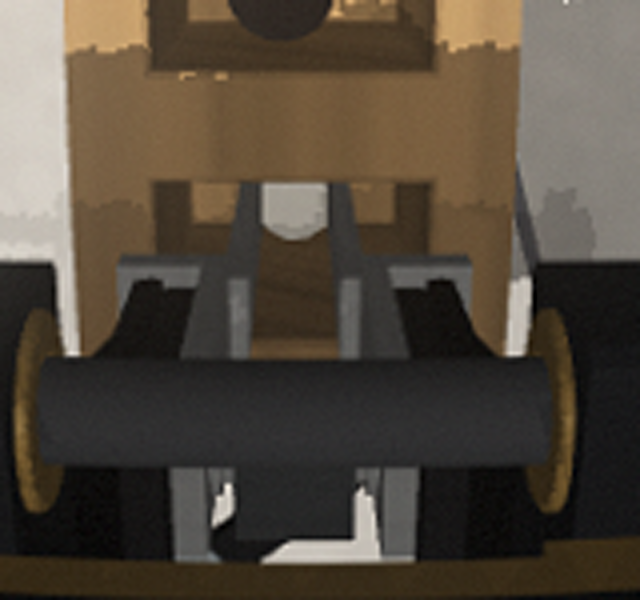

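Emit:
arm_command:
  plan:
    - {"slide": [0, 0, -0.15], "angular": [0, 0, 0], "hand": 0.8}
    - {"slide": [0, 0, -0.2], "angular": [0, 0, 0], "hand": 0.8}
    - {"slide": [0, 0, -0.25], "angular": [0, 0, 0], "hand": 0.8}
    - {"slide": [0, 0, -0.25], "angular": [0, 0, 0], "hand": 0.8}
    - {"slide": [0, 0, -0.25], "angular": [0, 0, 0], "hand": 0.8}
    - {"slide": [0, 0, -0.25], "angular": [0, 0, 0], "hand": 0.8}
    - {"slide": [0, 0, -0.25], "angular": [0, 0, 0], "hand": 0.8}
    - {"slide": [0, 0, -0.25], "angular": [0, 0, 0], "hand": 0.8}
    - {"slide": [0, 0, -0.25], "angular": [0, 0, 0], "hand": 0.8}
    - {"slide": [0, 0, -0.2], "angular": [0, 0, 0], "hand": 0.8}
    - {"slide": [0, 0, -0.1], "angular": [0, 0, 0], "hand": 0.8}
    - {"slide": [0, 0, 0], "angular": [0, 0, 0], "hand": 0.8}

```text
time_s: 12.8
ee_pos: [0.4773, 0.0523, 0.2751]
orientation: [-1.881, 2.515, -0.001]
contact_force: [-0.2, 0.8, -1.7]
width: 0.0279
```

```bash
python3 - <<'E'
from h import *
for c in ["side","scene","wrist"]:
    s=ctrl.state(); im,d=ctrl.read_camera(c); q=wcloud(d,s) if c=="wrist" else cloud(c,d); m=(d>0)&(abs(q[...,0]-.477)<.04)&(abs(q[...,1]-.053)<.04)&(q[...,2]>.1)&(q[...,2]<.2)
    i=im.astype(int); w=m&(i.min(-1)>105)
    t=q[w]; print(c,m.sum(),"zmin",q[m][:,2].min(),"bright",len(t),t.mean(0) if len(t) else 0, (t.min(0),t.max(0)) if len(t) else 0)
    print("dish",ctrl.recognise(c,"dish"),"pot",ctrl.recognise(c,"pot"))
    if c=="side": cv2.imwrite("pics/s5.png",cv2.resize(im[130:280,160:320,::-1],None,fx=4,fy=4,interpolation=cv2.INTER_CUBIC))
tosteps([.545,-.2985,.26],-106.4)
E
```

```text
side 219 zmin 0.10225538218429653 bright 22 [0.4673 0.0432 0.17  ] (array([0.4657, 0.0395, 0.1425]), array([0.4739, 0.0508, 0.1999]))
dish [{'location': [0.5458, -0.3005, 0.0059], 'conf': 0.97}, {'location': [0.5299, -0.5128, 0.0083], 'conf': 0.78}, {'location': [0.5023, 0.0632, 0.0718], 'conf': 0.22}] pot [{'location': [0.4712, 0.0546, 0.1593], 'conf': 0.55}]
scene 140 zmin 0.14391305982914926 bright 0 0 0
dish [{'location': [0.532, -0.5036, 0.0032], 'conf': 0.91}, {'location': [0.546, -0.2986, 0.0037], 'conf': 0.69}] pot []
wrist 538 zmin 0.14330910134233507 bright 230 [0.4767 0.0526 0.1683] (array([0.4691, 0.0456, 0.1667]), array([0.4843, 0.0599, 0.1998]))
dish [{'location': [0.5466, -0.3022, 0.0009], 'conf': 0.9}, {'location': [0.548, -0.4503, 0.0078], 'conf': 0.55}] pot [{'location': [0.477, 0.0541, 0.1663], 'conf': 0.76}]
turn [ 0.003  -0.0011  0.0006] slide [ 6.3453 -3.2854  0.287 ] | t 13.25 pos [0.477  0.0522 0.2744] F [ 1.0726 -0.3547 -1.501 ] w 0.028175296822634543
```

View pics/s5.png

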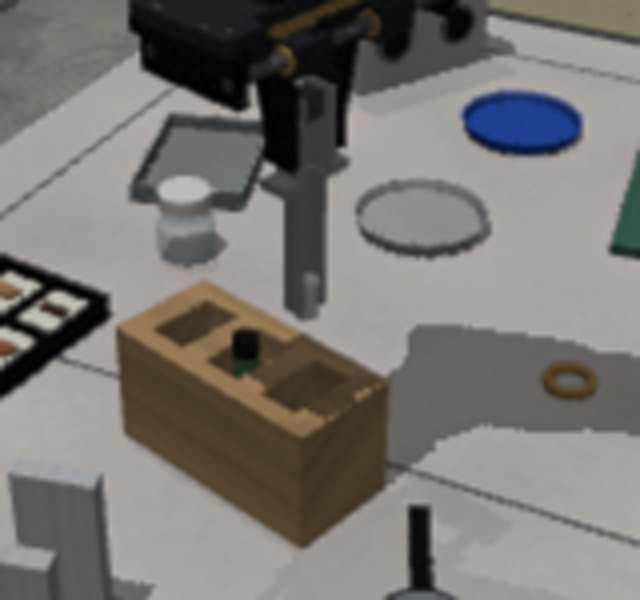

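Emit:
arm_command:
  plan:
    - {"slide": [0.2, -0.1, 0], "angular": [0, 0, 0], "hand": 0.8}
    - {"slide": [0.35, -0.18, 0], "angular": [0, 0, 0], "hand": 0.8}
    - {"slide": [0.5, -0.26, 0], "angular": [0, 0, 0], "hand": 0.8}
    - {"slide": [0.6, -0.31, 0], "angular": [0, 0, 0], "hand": 0.8}
    - {"slide": [0.6, -0.31, 0], "angular": [0, 0, 0], "hand": 0.8}
    - {"slide": [0.6, -0.31, 0], "angular": [0, 0, 0], "hand": 0.8}
    - {"slide": [0.6, -0.31, 0], "angular": [0, 0, 0], "hand": 0.8}
    - {"slide": [0.6, -0.31, 0], "angular": [0, 0, 0], "hand": 0.8}
    - {"slide": [0.6, -0.31, 0], "angular": [0, 0, 0], "hand": 0.8}
    - {"slide": [0.6, -0.31, 0], "angular": [0, 0, 0], "hand": 0.8}
    - {"slide": [0.5, -0.26, 0], "angular": [0, 0, 0], "hand": 0.8}
    - {"slide": [0.35, -0.18, 0], "angular": [0, 0, 0], "hand": 0.8}

```text
time_s: 14.45
ee_pos: [0.5413, -0.2884, 0.2739]
orientation: [1.878, -2.517, -0.0]
contact_force: [-0.4, -0.7, -1.8]
width: 0.0281
```

Emit:
arm_command:
  plan:
    - {"slide": [0.25, -0.13, 0], "angular": [0, 0, 0], "hand": 0.8}
    - {"slide": [0, 0, 0.3], "angular": [0, 0, 0], "hand": 0.8}
    - {"slide": [0, 0, 0.4], "angular": [0, 0, 0], "hand": 0.8}
    - {"slide": [0, 0, 0.4], "angular": [0, 0, 0], "hand": 0.8}
    - {"slide": [0, 0, 0.4], "angular": [0, 0, 0], "hand": 0.8}
    - {"slide": [0, 0, 0.3], "angular": [0, 0, 0], "hand": 0.8}
    - {"slide": [0, 0, 0.2], "angular": [0, 0, 0], "hand": 0.8}
    - {"slide": [0, 0, 0], "angular": [0, 0, 0], "hand": 0.8}
    - {"slide": [0, 0, 0], "angular": [0, 0, 0], "hand": 0.8}

```text
time_s: 15.35
ee_pos: [0.5451, -0.2985, 0.1751]
orientation: [-1.882, 2.515, -0.001]
contact_force: [0.6, -0.7, -1.5]
width: 0.0284
```

```bash
python3 - <<'E'
from h import *
for c in ["scene","side","wrist"]:
    s=ctrl.state(); im,d=ctrl.read_camera(c); q=wcloud(d,s) if c=="wrist" else cloud(c,d); q=q[d>0]
    t=q[(abs(q[:,0]-.5455)<.065)&(abs(q[:,1]+.299)<.065)&(q[:,2]>.009)&(q[:,2]<.02)]; print(c,"dish",len(t),cv2.minEnclosingCircle((t[:,:2]*1000).astype(np.float32)))
    m=(abs(q[:,0]-.5455)<.04)&(abs(q[:,1]+.299)<.04)
    t=q[m&(q[:,2]>.025)&(q[:,2]<.11)]; print("low",len(t),t.min(0),t.max(0),(t.min(0)+t.max(0))/2)
    if c=="wrist": print("pot",ctrl.recognise(c,"pot"))
tosteps([.5455,-.299,.1365],-106.4)
E
```

```text
scene dish 242 ((546.0263671875, -298.8883361816406), 58.164512634277344)
low 113 [ 0.5352 -0.3109  0.0446] [ 0.5551 -0.2894  0.1088] [ 0.5452 -0.3001  0.0767]
side dish 118 ((544.9243774414062, -300.5099182128906), 59.791324615478516)
low 129 [ 0.5329 -0.3112  0.0445] [ 0.5541 -0.2852  0.1098] [ 0.5435 -0.2982  0.0771]
wrist dish 1221 ((546.1243286132812, -299.0384216308594), 58.012367248535156)
low 589 [ 0.5363 -0.3114  0.0445] [ 0.5553 -0.2899  0.1099] [ 0.5458 -0.3007  0.0772]
pot [{'location': [0.5461, -0.2969, 0.0738], 'conf': 0.56}]
turn [-0.0145 -0.0035 -0.0002] slide [ 0.0017 -0.0071  0.7791] | t 15.55 pos [ 0.5452 -0.2988  0.1755] F [-0.1967  0.361  -1.6192] w 0.02827402463734681
```

Emit:
arm_command:
  plan:
    - {"slide": [0, 0, 0.2], "angular": [0, 0, 0], "hand": 0.8}
    - {"slide": [0, 0, 0.2], "angular": [0, 0, 0], "hand": 0.8}
    - {"slide": [0, 0, 0.16], "angular": [0, 0, 0], "hand": 0.8}
    - {"slide": [0, 0, 0.1], "angular": [0, 0, 0], "hand": 0.8}
    - {"slide": [0, 0, 0.04], "angular": [0, 0, 0], "hand": 0.8}
    - {"slide": [0, 0, 0], "angular": [0, 0, 0], "hand": 0.8}

```text
time_s: 16.15
ee_pos: [0.5447, -0.2986, 0.1392]
orientation: [1.882, -2.515, -0.001]
contact_force: [-0.4, -0.1, -1.8]
width: 0.0282
```

Emit:
arm_command:
  plan:
    - {"slide": [0, 0, 0.02], "angular": [0, 0, 0], "hand": 0.8}
    - {"slide": [0, 0, 0.02], "angular": [0, 0, 0], "hand": 0.8}
    - {"slide": [0, 0, 0], "angular": [0, 0, 0], "hand": 0.8}

```text
time_s: 16.45
ee_pos: [0.5448, -0.2987, 0.1377]
orientation: [-1.882, 2.516, -0.0]
contact_force: [0.3, 0.1, -2.0]
width: 0.0282
```

Emit:
arm_command:
  plan:
    - {"slide": [0, 0, 0.02], "angular": [0, 0, 0], "hand": 0.8}
    - {"slide": [0, 0, 0.02], "angular": [0, 0, 0], "hand": 0.8}
    - {"slide": [0, 0, 0], "angular": [0, 0, 0], "hand": 0.8}

```text
time_s: 16.75
ee_pos: [0.5451, -0.2988, 0.1363]
orientation: [-1.882, 2.515, -0.002]
contact_force: [-0.8, 0.4, 4.7]
width: 0.0282
```

Emit:
arm_command:
  plan:
    - {"slide": [0, 0, -0.015], "angular": [0, 0, 0], "hand": 0.8}
    - {"slide": [0, 0, 0], "angular": [0, 0, 0], "hand": 0.69}
    - {"slide": [0, 0, 0], "angular": [0, 0, 0], "hand": 0.67}
    - {"slide": [0, 0, 0], "angular": [0, 0, 0], "hand": 0.65}
    - {"slide": [0, 0, 0], "angular": [0, 0, 0], "hand": 0.62}
    - {"slide": [0, 0, 0], "angular": [0, 0, 0], "hand": 0.59}
    - {"slide": [0, 0, 0], "angular": [0, 0, 0], "hand": 0.555}
    - {"slide": [0, 0, 0], "angular": [0, 0, 0], "hand": 0.545}
    - {"slide": [0, 0, 0], "angular": [0, 0, 0], "hand": 0.545}
    - {"slide": [0, 0, 0], "angular": [0, 0, 0], "hand": 0.545}

```text
time_s: 17.75
ee_pos: [0.5448, -0.2986, 0.1363]
orientation: [-1.882, 2.515, -0.0]
contact_force: [-0.4, 0.6, -0.9]
width: 0.0392
```

```bash
python3 - <<'E'
from h import *
for c in ["wrist","scene"]:
    s=ctrl.state(); im,d=ctrl.read_camera(c); print("pot",ctrl.recognise(c,"pot"))
tosteps([.5455,-.299,.262],-106.4)
E
```

```text
pot [{'location': [0.5437, -0.2964, 0.0301], 'conf': 0.86}]
pot [{'location': [0.555, -0.2938, 0.0744], 'conf': 0.56}, {'location': [0.5441, -0.3025, 0.0263], 'conf': 0.49}]
turn [-0.0015 -0.0008  0.0001] slide [ 0.0017 -0.0152 -2.513 ] | t 17.95 pos [ 0.5448 -0.2987  0.1364] F [ 0.9036  0.0041 -0.9156] w 0.03980882236533827
```

Emit:
arm_command:
  plan:
    - {"slide": [0, 0, -0.05], "angular": [0, 0, 0], "hand": 0.545}
    - {"slide": [0, 0, -0.15], "angular": [0, 0, 0], "hand": 0.545}
    - {"slide": [0, 0, -0.2], "angular": [0, 0, 0], "hand": 0.545}
    - {"slide": [0, 0, -0.25], "angular": [0, 0, 0], "hand": 0.55}
    - {"slide": [0, 0, -0.4], "angular": [0, 0, 0], "hand": 0.555}
    - {"slide": [0, 0, -0.5], "angular": [0, 0, 0], "hand": 0.555}
    - {"slide": [0, 0, -0.5], "angular": [0, 0, 0], "hand": 0.555}
    - {"slide": [0, 0, -0.4], "angular": [0, 0, 0], "hand": 0.555}
    - {"slide": [0, 0, -0.3], "angular": [0, 0, 0], "hand": 0.555}
    - {"slide": [0, 0, 0], "angular": [0, 0, 0], "hand": 0.555}

```text
time_s: 18.95
ee_pos: [0.5457, -0.2989, 0.2767]
orientation: [-1.881, 2.514, -0.006]
contact_force: [-0.1, -0.4, -2.8]
width: 0.0388
```

```bash
python3 - <<'E'
from h import *
for c in ["wrist","scene","side"]:
    s=ctrl.state(); im,d=ctrl.read_camera(c); q=wcloud(d,s) if c=="wrist" else cloud(c,d); q=q[d>0]
    m=(abs(q[:,0]-.5455)<.045)&(abs(q[:,1]+.299)<.045)
    t=q[m&(q[:,2]>.02)&(q[:,2]<.05)]; print(c,"pot pts",len(t),(t.min(0)+t.max(0))/2,t.max(0),ctrl.recognise(c,"pot"))
    t=q[m&(q[:,2]>.09)&(q[:,2]<.22)]; print("tongs zmin",t[:,2].min())
    if c=="wrist": cv2.imwrite("pics/w6.png",cv2.resize(im[60:300,130:390,::-1],None,fx=2,fy=2))
tosteps([.5445,.2437,.275],-77.5)
E
```

```text
wrist pot pts 127 [ 0.5441 -0.299   0.0288] [ 0.5523 -0.2911  0.0325] []
tongs zmin 0.15306520726371514
scene pot pts 40 [ 0.5437 -0.298   0.0279] [ 0.5512 -0.2902  0.0355] []
tongs zmin 0.15033811830642396
side pot pts 22 [ 0.5411 -0.3005  0.0268] [ 0.5482 -0.2895  0.0325] []
tongs zmin 0.14562961071140768
turn [ 0.0168  0.0077 -5.0431] slide [-10.5866  -2.3498  -0.0478] | t 19.25 pos [ 0.5444 -0.2985  0.2726] F [ 0.1305  0.0528 -1.7726] w 0.03915363067122728
```

View pics/w6.png

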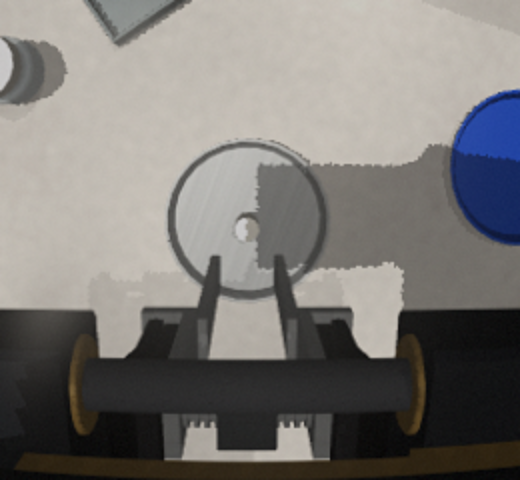

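Emit:
arm_command:
  plan:
    - {"slide": [0, 0, 0], "angular": [0, 0, -0.54], "hand": 0.555}
    - {"slide": [0, 0, 0], "angular": [0, 0, -0.9], "hand": 0.555}
    - {"slide": [0, 0, 0], "angular": [0, 0, -0.9], "hand": 0.555}
    - {"slide": [0, 0, 0], "angular": [0, 0, -0.9], "hand": 0.555}
    - {"slide": [0, 0, 0], "angular": [0, 0, -0.9], "hand": 0.555}
    - {"slide": [0, 0, 0], "angular": [0, 0, -0.9], "hand": 0.555}
    - {"slide": [-0.3, -0.07, 0], "angular": [0, 0, 0], "hand": 0.555}
    - {"slide": [-0.5, -0.11, 0], "angular": [0, 0, 0], "hand": 0.555}
    - {"slide": [-0.65, -0.14, 0], "angular": [0, 0, 0], "hand": 0.555}
    - {"slide": [-0.65, -0.14, 0], "angular": [0, 0, 0], "hand": 0.555}
    - {"slide": [-0.65, -0.14, 0], "angular": [0, 0, 0], "hand": 0.555}
    - {"slide": [-0.65, -0.14, 0], "angular": [0, 0, 0], "hand": 0.555}

```text
time_s: 20.45
ee_pos: [0.5437, -0.122, 0.2735]
orientation: [2.448, -1.969, -0.001]
contact_force: [0.8, 0.3, -2.0]
width: 0.0388
```

Emit:
arm_command:
  plan:
    - {"slide": [-0.65, -0.14, 0], "angular": [0, 0, 0], "hand": 0.555}
    - {"slide": [-0.65, -0.14, 0], "angular": [0, 0, 0], "hand": 0.555}
    - {"slide": [-0.65, -0.14, 0], "angular": [0, 0, 0], "hand": 0.555}
    - {"slide": [-0.65, -0.14, 0], "angular": [0, 0, 0], "hand": 0.555}
    - {"slide": [-0.65, -0.14, 0], "angular": [0, 0, 0], "hand": 0.555}
    - {"slide": [-0.65, -0.14, 0], "angular": [0, 0, 0], "hand": 0.555}
    - {"slide": [-0.65, -0.15, 0], "angular": [0, 0, 0], "hand": 0.555}
    - {"slide": [-0.65, -0.15, 0], "angular": [0, 0, 0], "hand": 0.555}
    - {"slide": [-0.65, -0.15, 0], "angular": [0, 0, 0], "hand": 0.555}
    - {"slide": [-0.6, -0.15, 0], "angular": [0, 0, 0], "hand": 0.555}
    - {"slide": [-0.5, -0.13, 0], "angular": [0, 0, 0], "hand": 0.555}
    - {"slide": [-0.24, -0.08, 0], "angular": [0, 0, 0], "hand": 0.555}

```text
time_s: 21.65
ee_pos: [0.5453, 0.2477, 0.2735]
orientation: [-2.451, 1.965, 0.002]
contact_force: [-0.8, 0.0, -0.7]
width: 0.0388
```

```bash
cat > chk.py <<'E'
from h import *
import sys
zt=float(sys.argv[1])
for c in ["scene","side","wrist"]:
    s=ctrl.state(); im,d=ctrl.read_camera(c); q=wcloud(d,s) if c=="wrist" else cloud(c,d); q=q[d>0]
    m=(abs(q[:,0]-.5445)<.06)&(abs(q[:,1]-.2437)<.06)
    for z0,z1 in [(.099,.116),(.14,.175),(.175,.205)]:
        t=q[m&(q[:,2]>z0)&(q[:,2]<z1)]
        if len(t)>8: print(c,z0,len(t),t[:,2].min(),cv2.minAreaRect((t[:,:2]*1000).astype(np.float32)))
tosteps([.5445,.2437,zt],-77.5)
E
python3 chk.py .272
```

```text
scene 0.099 215 0.09901548092760737 ((544.659912109375, 243.40155029296875), (50.008018493652344, 85.0263671875), 11.894012451171875)
scene 0.14 41 0.14866829836863837 ((550.7379150390625, 244.05796813964844), (34.33713912963867, 13.040982246398926), 77.519775390625)
scene 0.175 45 0.17531166547558064 ((548.0077514648438, 248.90277099609375), (12.809045791625977, 41.21549606323242), 1.5242117643356323)
side 0.099 387 0.0990808289039401 ((542.274169921875, 242.44854736328125), (51.14358901977539, 82.87815856933594), 10.98348617553711)
side 0.14 141 0.14688835730815653 ((544.2913818359375, 247.32249450683594), (15.58271598815918, 35.30117416381836), 13.209980964660645)
side 0.175 172 0.17501756297030696 ((543.7252197265625, 247.45652770996094), (15.080883026123047, 34.61454391479492), 12.345856666564941)
wrist 0.099 1300 0.09922780167097284 ((544.6331787109375, 243.7244873046875), (50.73542022705078, 79.73128509521484), 12.380977630615234)
wrist 0.14 130 0.15017293562467204 ((546.0516357421875, 246.53684997558594), (14.352651596069336, 33.0202751159668), 11.810545921325684)
wrist 0.175 175 0.17572093637868438 ((545.8690795898438, 246.40432739257812), (14.475579261779785, 32.866233825683594), 12.395927429199219)
turn [ 0.0065 -0.0023 -0.0023] slide [0.0049 0.0438 0.0292] | t 21.8 pos [0.5466 0.2444 0.2735] F [-0.0164  0.002  -0.97  ] w 0.038752999682292795
```

```bash
python3 chk.py .272 | grep -v "scene 0.1[47]"
```

```text
scene 0.099 208 0.09926146687379345 ((544.6914672851562, 243.62716674804688), (50.26371765136719, 83.92366790771484), 11.528471946716309)
side 0.099 381 0.09914213708267705 ((543.2452392578125, 241.50949096679688), (50.742916107177734, 82.37744903564453), 12.567906379699707)
side 0.14 142 0.14624655893442184 ((545.3571166992188, 241.60134887695312), (15.027770042419434, 35.904640197753906), 13.259207725524902)
side 0.175 167 0.1751138379942283 ((545.0630493164062, 242.6263427734375), (14.606752395629883, 36.543983459472656), 10.89404010772705)
wrist 0.099 1296 0.09909589191074422 ((544.4978637695312, 243.95071411132812), (50.77583694458008, 79.49406433105469), 12.643178939819336)
wrist 0.14 129 0.15067462109759822 ((547.568603515625, 242.469482421875), (14.532270431518555, 32.94154739379883), 12.83526611328125)
wrist 0.175 175 0.17553364194970866 ((547.5488891601562, 242.93284606933594), (14.833255767822266, 33.07109832763672), 10.4475679397583)
turn [ 0.0006 -0.0104 -0.0302] slide [-0.0374  0.052   0.0344] | t 21.95 pos [0.5474 0.2424 0.2737] F [-0.1547 -0.638  -1.6142] w 0.03884057294479382
```

Emit:
arm_command:
  plan:
    - {"slide": [-0.025, 0.052, 0], "angular": [0, 0, 0], "hand": 0.555}
    - {"slide": [0, 0, 0], "angular": [0, 0, 0], "hand": 0.555}
    - {"slide": [0, 0, 0], "angular": [0, 0, 0], "hand": 0.555}
    - {"slide": [0, 0, 0], "angular": [0, 0, 0], "hand": 0.555}

```text
time_s: 22.35
ee_pos: [0.5443, 0.2446, 0.2739]
orientation: [-2.449, 1.967, -0.0]
contact_force: [0.4, 0.8, -1.1]
width: 0.039
```

```bash
for i in 1 2; do python3 chk.py .272 | grep -v "scene 0.1[47]"; done
```

```text
scene 0.099 208 0.09902365952928793 ((544.139892578125, 243.62533569335938), (49.80955123901367, 84.70087432861328), 12.65976619720459)
side 0.099 382 0.09906699971753463 ((543.1923217773438, 240.72662353515625), (51.1070671081543, 84.62588500976562), 12.285258293151855)
side 0.14 141 0.1478681639743158 ((542.39453125, 242.3308563232422), (15.255623817443848, 36.00889587402344), 10.84343433380127)
side 0.175 162 0.17504434110625589 ((542.33447265625, 241.87611389160156), (14.986205101013184, 37.82139205932617), 9.973700523376465)
wrist 0.099 1323 0.0990319572377068 ((544.54931640625, 244.0175018310547), (50.620079040527344, 79.64985656738281), 12.561219215393066)
wrist 0.14 126 0.15047536495578145 ((544.257568359375, 244.84832763671875), (14.61916732788086, 32.83386993408203), 12.265865325927734)
wrist 0.175 173 0.17503817664061253 ((544.4331665039062, 245.0047607421875), (14.533185958862305, 32.66971206665039), 11.364594459533691)
turn [-0.0003 -0.0008 -0.0041] slide [ 0.0219 -0.0001  0.0354] | t 22.5 pos [0.5443 0.2448 0.2738] F [-0.9878  0.3523 -1.6831] w 0.03913867554039417
scene
[... 400 characters left out ...]
32)
side 0.175 166 0.17507023155936674 ((542.6419677734375, 244.00372314453125), (15.006000518798828, 34.66902542114258), 13.660236358642578)
wrist 0.099 1318 0.09902457782825674 ((544.6930541992188, 243.99850463867188), (50.25448989868164, 79.62547302246094), 12.67049789428711)
wrist 0.14 129 0.1508921230136558 ((544.57080078125, 244.87216186523438), (14.679792404174805, 32.74911117553711), 13.520427703857422)
wrist 0.175 173 0.17584340411719407 ((544.2040405273438, 244.88720703125), (14.803845405578613, 32.81039047241211), 12.655744552612305)
turn [-0.0001 -0.0001 -0.0034] slide [ 0.0237 -0.0002  0.0355] | t 22.65 pos [0.5442 0.2449 0.2738] F [ 0.4123  0.4077 -1.4973] w 0.03930121748177535
```

Emit:
arm_command:
  plan:
    - {"slide": [0.018, 0, 0.1], "angular": [0, 0, 0], "hand": 0.555}
    - {"slide": [0, 0, 0.25], "angular": [0, 0, 0], "hand": 0.555}
    - {"slide": [0, 0, 0.25], "angular": [0, 0, 0], "hand": 0.555}
    - {"slide": [0, 0, 0.25], "angular": [0, 0, 0], "hand": 0.555}
    - {"slide": [0, 0, 0.3], "angular": [0, 0, 0], "hand": 0.555}
    - {"slide": [0, 0, 0.3], "angular": [0, 0, 0], "hand": 0.555}
    - {"slide": [0, 0, 0.3], "angular": [0, 0, 0], "hand": 0.555}
    - {"slide": [0, 0, 0.25], "angular": [0, 0, 0], "hand": 0.555}
    - {"slide": [0, 0, 0.2], "angular": [0, 0, 0], "hand": 0.555}
    - {"slide": [0, 0, 0.15], "angular": [0, 0, 0], "hand": 0.555}
    - {"slide": [0, 0, 0], "angular": [0, 0, 0], "hand": 0.555}
    - {"slide": [0, 0, 0], "angular": [0, 0, 0], "hand": 0.555}

```text
time_s: 23.85
ee_pos: [0.5446, 0.2441, 0.1566]
orientation: [-2.449, 1.967, -0.0]
contact_force: [-0.7, 0.6, -1.5]
width: 0.039
```

Emit:
arm_command:
  plan:
    - {"slide": [0, 0, 0.06], "angular": [0, 0, 0], "hand": 0.555}
    - {"slide": [0, 0, 0.06], "angular": [0, 0, 0], "hand": 0.555}
    - {"slide": [0, 0, 0.04], "angular": [0, 0, 0], "hand": 0.555}
    - {"slide": [0, 0, 0.02], "angular": [0, 0, 0], "hand": 0.555}
    - {"slide": [0, 0, 0], "angular": [0, 0, 0], "hand": 0.555}
    - {"slide": [0, 0, 0], "angular": [0, 0, 0], "hand": 0.555}

```text
time_s: 24.45
ee_pos: [0.5444, 0.244, 0.1473]
orientation: [-2.45, 1.967, -0.0]
contact_force: [-0.7, -0.2, -1.4]
width: 0.039
```

Emit:
arm_command:
  plan:
    - {"slide": [0, 0, 0.02], "angular": [0, 0, 0], "hand": 0.555}
    - {"slide": [0, 0, 0.02], "angular": [0, 0, 0], "hand": 0.555}
    - {"slide": [0, 0, 0], "angular": [0, 0, 0], "hand": 0.555}
    - {"slide": [0, 0, 0], "angular": [0, 0, 0], "hand": 0.555}

```text
time_s: 24.85
ee_pos: [0.5449, 0.2441, 0.1465]
orientation: [-2.449, 1.966, -0.002]
contact_force: [-2.6, -1.3, 7.2]
width: 0.0389
```

Emit:
arm_command:
  plan:
    - {"slide": [0, 0, -0.01], "angular": [0, 0, 0], "hand": 0.54}
    - {"slide": [0, 0, 0], "angular": [0, 0, 0], "hand": 0.52}
    - {"slide": [0, 0, 0], "angular": [0, 0, 0], "hand": 0.5}
    - {"slide": [0, 0, 0], "angular": [0, 0, 0], "hand": 0.46}
    - {"slide": [0, 0, 0], "angular": [0, 0, 0], "hand": 0.4}
    - {"slide": [0, 0, 0], "angular": [0, 0, 0], "hand": 0.2}
    - {"slide": [0, 0, 0], "angular": [0, 0, 0], "hand": 0}
    - {"slide": [0, 0, 0], "angular": [0, 0, 0], "hand": 0}
    - {"slide": [0, 0, 0], "angular": [0, 0, 0], "hand": 0}
    - {"slide": [0, 0, 0], "angular": [0, 0, 0], "hand": 0}

```text
time_s: 25.85
ee_pos: [0.5444, 0.2439, 0.1457]
orientation: [2.45, -1.967, 0.0]
contact_force: [0.2, -0.8, 0.7]
width: 0.0827
```

Emit:
arm_command:
  plan:
    - {"slide": [0, 0, -0.1], "angular": [0, 0, 0], "hand": 0}
    - {"slide": [0, 0, -0.3], "angular": [0, 0, 0], "hand": 0}
    - {"slide": [0, 0, -0.5], "angular": [0, 0, 0], "hand": 0}
    - {"slide": [0, 0, -0.5], "angular": [0, 0, 0], "hand": 0}
    - {"slide": [0, 0, -0.5], "angular": [0, 0, 0], "hand": 0}
    - {"slide": [0, 0, -0.4], "angular": [0, 0, 0], "hand": 0}
    - {"slide": [0, 0, -0.2], "angular": [0, 0, 0], "hand": 0}
    - {"slide": [0, 0, 0], "angular": [0, 0, 0], "hand": 0}
    - {"slide": [0, 0, 0], "angular": [0, 0, 0], "hand": 0}

```text
time_s: 26.75
ee_pos: [0.5442, 0.2438, 0.2702]
orientation: [2.449, -1.966, -0.0]
contact_force: [0.0, -0.1, -1.2]
width: 0.0871
```

```bash
python3 - <<'E'
from h import *
ims=[]
for c in ["wrist","side","scene"]:
    s=ctrl.state(); im,d=ctrl.read_camera(c); q=wcloud(d,s) if c=="wrist" else cloud(c,d); q=q[d>0]; ims.append(im[...,::-1])
    m=(abs(q[:,0]-.5445)<.06)&(abs(q[:,1]-.2437)<.06)
    for z0,z1 in [(.099,.118),(.125,.15),(.15,.18)]:
        t=q[m&(q[:,2]>z0)&(q[:,2]<z1)]
        if len(t)>8: print(c,z0,len(t),t[:,2].max(),cv2.minAreaRect((t[:,:2]*1000).astype(np.float32)))
    m=(abs(q[:,0]-.5455)<.045)&(abs(q[:,1]+.299)<.045)&(q[:,2]>.02)&(q[:,2]<.05); t=q[m]
    if len(t): print("pot",len(t),(t.min(0)+t.max(0))/2,t.max(0))
print(ctrl.state()["time_s"],ctrl.state()["width"])
cv2.imwrite("pics/end.png",np.hstack([cv2.resize(ims[1][60:330,120:400],(400,386)),cv2.resize(ims[2][50:320,120:400],(400,386))]))
E
```

```text
wrist 0.099 1442 0.1179993058563005 ((544.6988525390625, 243.9119415283203), (50.43155288696289, 79.65035247802734), 12.495134353637695)
wrist 0.125 77 0.14996001676314918 ((548.6703491210938, 244.40367126464844), (20.158355712890625, 42.98127746582031), 23.713829040527344)
wrist 0.15 926 0.16896136634787212 ((544.554443359375, 244.68963623046875), (19.884485244750977, 44.01007080078125), 12.387260437011719)
side 0.099 385 0.11757553157217893 ((542.9259033203125, 242.08595275878906), (50.7314338684082, 82.00691223144531), 12.372537612915039)
side 0.125 141 0.14984253603877362 ((542.4717407226562, 244.13182067871094), (20.446147918701172, 46.089935302734375), 11.955645561218262)
side 0.15 216 0.16869097419334717 ((543.4857788085938, 242.98040771484375), (21.713228225708008, 46.51863098144531), 12.775609970092773)
pot 19 [ 0.5419 -0.3001  0.0275] [ 0.5493 -0.2895  0.0325]
scene 0.099 206 0.11791856106251342 ((544.4462890625, 243.83309936523438), (49.824241638183594, 85.14216613769531), 12.192391395568848)
scene 0.125 54 0.14953383810052379 ((544.5828247070312, 243.10157775878906), (19.40182113647461, 45.439151763916016), 12.285615921020508)
scene 0.15 117 0.1721253302318385 ((544.22412109375, 243.48475646972656), (20.01895523071289, 49.68497848510742), 12.1653413772583)
pot 43 [ 0.5435 -0.2982  0.0281] [ 0.5515 -0.2899  0.036 ]
26.9 0.08687754109121547
```

View pics/end.png

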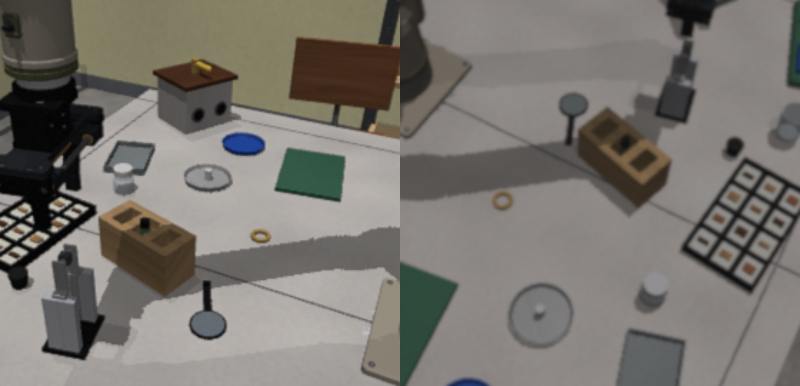

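```bash
python3 -c "
from cell import ctrl
print(ctrl.close_job())"
```

```text
the job is handed in; nothing more can be done
None
```

The job is handed in. The tongs lifted the pot out of the pocket nearest the robot, set it down in the steel dish, and are back in their stand. It took about 27 s of the allowed 67 s.

**Pot:** the last pictures show it upright in the dish, about 2 mm from the centre. I opened the tongs only after the floor contact showed on the force reading (+4.7 N).

**Tongs:** they hang in the stand within about 1 mm and 0.2° of where they started, by the scene and wrist cameras. The side camera disagrees slightly in one direction, by up to about 2 mm. They took the stand's weight at about 7 N before I let go. The gripper is open and clear above them.

**Disagreements:**
- With the pot gripped, the finger opening read 28 mm where 30 mm was expected. The pot still held and was lifted cleanly.
- The pose readings wander by 1–2 mm, so I checked and corrected the position against the cameras before lowering the tongs into the stand.

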